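# Refit the tear bar on the wrapping-sheet board

### The job

Refit the loose tear bar on the wrapping-sheet board: slide its fork end fully onto the headed post while the bar still points off towards the back of the board and press it home lightly, then keep it gently pressed there and swing the bar round the post into line, until its free end snaps in behind the spring bolt of the catch and stays there. Do not force the bar against the board's fittings, and leave the roll of tape on the sheets and the small carton where they are.

Things in the scene. Friction and masses are not known exactly. Their poses are not given: they have to be found in the camera images.
- tear_bar: loose tear bar, plain aluminium section, 0.16 to 0.31 kg, lying on the bench. Origin mid length on its underside, near the balance point; x from fork end to free end, z up. Foot 26 wide (y), 6 thick; on it an upright rib to grip, 10 thick (y), 235 long, centred, its top 29 above the underside. The toothed steel strip along its -y edge faces the robot when fitted
- bar_fork (a point): fork centre on the bar's underside, 150 from the bar's origin along -x; it lies on the post's axis (to 1 mm) when the fork is home. Slot 14 wide, open to -x, flat bottom 6 from this point on the +x side; the prongs, 6 thick, run 14 beyond this point, then flare for 10 more to a mouth about 26 wide
- bar_end (a point): middle of the free end's edge on the bar's underside, 150 from the bar's origin along +x; here the bar is a plain flat tongue 26 wide, 6 thick, 32 long
- sheet_board: plywood board fixed to the bench, 230 (x) by 390 (y) by 15, origin mid underside. A steel strip along its front edge carries post and catch; it is clamped firmly, but in slotted holes: its setting, up to 10 mm either way along the board's y, differs each time and is not measured. The fitted bar lies along y, fork to +y, and swings in from the back (+x) towards -x
- post_mid (a point): the post's axis with the strip at mid setting, at the height of the top of the sheets (23 above the bench); the true post is up to 10 mm from here along the board's y. Headed steel post: shank 12 diameter, collar below it 30 diameter, level with the sheets; head 22 diameter, underside 11 and top 18 above the sheets. The fork slides in flat beneath the head
- seat_mid (a point): where bar_end lies when fitted, strip at mid setting, sheet-top height; it shifts with the post, 300 from it along -y. Catch: a front stop meets the bar's -y edge; a lip 12 above the sheets reaches 10 back over the tongue; an end wall 2.5 beyond, so the tongue passes only with the fork home; sloped lead-in 50 behind (+x). Highest part 20 above the sheets, the bolt's knob 30
- bolt (a joint): polished spring bolt in the catch's end wall: 0 out, grows as pushed in (0.009 m at most). At 0 its nose stands 8 out of the wall, square side 14 behind (+x of) the seat point, then a 30-degree slope on the back, 18 long in all: the incoming bar end pushes it in about 5 mm and it springs out behind the bar. 2 N at 0, 4 N at 6 mm, pushing the bar to the post
- sheets: pad of wrapping sheets fixed on the board, 194 (x) by 222 (y) by 8, top 23 above the bench; origin at the middle of the board's top. The bar slides over it
- masking_roll: roll of masking tape, 100 diameter, 24 tall, lying on the back left of the sheets; origin at the middle of its underside
- carton: small brown carton, 69 by 133 by 60 high, on the bench behind the bar; origin at the middle of its underside

How it is judged (in metres and radians):
On the way, in this order (a step that is already met when the one before it is completed fails the run):
1. the fork is round the post beneath its head and pressed against it (over 1.5 N, for 0.3 s) with the bar still more than 12 degrees out of line (x of bar_fork in the frame of post_mid between -0.004 and 0.004 m and y of bar_fork in the frame of post_mid between -0.012 and 0.012 m and z of bar_fork in the frame of post_mid between -0.003 and 0.006 m and contact force between tear_bar and sheet_board above 1.5 N and angle between the x axis of tear_bar and the y axis of sheet_board, either way round above 0.21 rad), for 0.3 s.
2. the swinging bar pushes the bolt in by 3 mm or more, its fork still on the post (value of joint bolt above 0.003 m and x of bar_fork in the frame of post_mid between -0.004 and 0.004 m and y of bar_fork in the frame of post_mid between -0.012 and 0.012 m and z of bar_fork in the frame of post_mid between -0.003 and 0.006 m and angle between the x axis of tear_bar and the y axis of sheet_board, either way round below 0.15 rad), for 0.02 s.
At the end, for the whole second after the job is handed in: The bar rests in line with the board (to 0.02 rad), fork round the post beneath its head, free end in the catch (each within 4 mm across the bar's line, 14 mm along it to allow for the strip's setting, raised under 6 mm), and the bolt has sprung out behind it (to 1.5 mm) (x of bar_fork in the frame of post_mid between -0.004 and 0.004 m and y of bar_fork in the frame of post_mid between -0.014 and 0.014 m and z of bar_fork in the frame of post_mid between -0.003 and 0.006 m and x of bar_end in the frame of seat_mid between -0.004 and 0.004 m and y of bar_end in the frame of seat_mid between -0.014 and 0.014 m and z of bar_end in the frame of seat_mid between -0.003 and 0.006 m and angle between the x axis of tear_bar and the y axis of sheet_board, either way round below 0.02 rad and value of joint bolt below 0.0015 m and linear speed of tear_bar below 0.01 m/s); the robot touches nothing.
It fails at once if the bar is forced against the board's fittings (more than 22 N) (contact force between tear_bar and sheet_board above 22 N).
It fails at once if the roll of tape is shifted by more than 20 mm (distance of masking_roll from where it was at the start of the episode above 0.02 m).
It fails at once if the carton is shifted by more than 20 mm (distance of carton from where it was at the start of the episode above 0.02 m).
It also fails if it takes over 72 s, if anything falls off the work surface, if the arm or the gripper's body presses on something with over 40 N, if the wrist force passes 120 N, or if a joint passes its speed limit or range.

### The arm

A 6-joint arm with a two-finger parallel gripper is mounted at the origin on a cart in front of the work surface, level with it; the furniture and walls round the work are solid. World frame = base frame: x ahead of the robot, y to its left, z up, the work surface at z = 0. Lengths are in mm, angles in rad, forces in N, time in s.
With the tool pointing down it reaches from about 275 to 1000 mm from the base axis. Payload 8.4 kg.
Tool frame: the origin (TCP) lies at the very end of the fingers, on their centre line; the grasp point (between the pads) lies 19 mm behind it (r.tcp_to_grasp is the distance from the TCP to the grasp point, in mm); z points along the fingers, y is the line along which they close (so a half turn about z gives the same grasp; the last joint's range is limited). The gripper opens to 85 mm and grips with 20 to 120 N. Pads are 22 mm wide; open, the fingers measure 114 mm over their backs; the gripper's body (76 mm by 85 mm) begins 54 mm behind the grasp point. The pads swing forward as they close: fully open they stand 13 mm farther back than shut.
Start: joints at [-1.268, 0.353, 1.633, -0, 1.155, -0.002], TCP at [187.562, -596.195, 231.281] pointing down, gripper open.
Joint ranges: [-2.63, 2.63], [-0.92, 2.1], [0.06, 2.66], [-1.3, 4.44], [0, 2.69], [-3.02, 3.02]. Speed limits (rad/s): [2.22, 2.22, 2.79, 3.14, 3.14, 3.14].

### API

Orientations are given as [roll, pitch, yaw] about the fixed x, y, z axes, in that order (R = Rz(yaw) Ry(pitch) Rx(roll)).
In Python, from rig import r gives the robot as it stands. The module is installed in compiled form; this text tells all that it offers.
- The arm moves only by the tool play_rows, never from a script. Its argument "rows" is a list of rows, each an object with "dp": the shift along the tool's x, y, z in units of 40 mm (1.0 is 40 mm), a list of three; "turn": the turn, a rotation vector about the tool's x, y, z in units of 6 degrees (1.0 is 6 degrees), a list of three; "fingers": the closure, from 0 (fully open) to 1 (shut). In form: [{"dp": [tx, ty, tz], "turn": [wx, wy, wz], "fingers": fingers}, ...]. A call has 1 to 5 rows; each row shifts and turns the commanded pose from where the row before left it, along the tool's axes as they then stand; what a row does not reach is not made up. A row lasts 1/12 s, in which the tool goes at most 41.7 mm and 7.16 degrees, less where a joint would pass 70% of its speed; a pose out of reach is approached as far as the arm can. A call is refused whole if a number of a shift passes 1 or a number of a turn 1, either way. A call with a gripper value outside its range is refused whole. The fingers move at their own pace and stop on an object; "force" is the grip in N (left out, the last holds). Time passes only in rows, so rows that do not move let the fingers close. It gives the time, the measured TCP pose, the force, the opening and the grip force at its end, in the units of the state.
- r.sense(): the state, without advancing time (a new reading comes with each control period).
- r.grab_frame(name): name is "side" or "top"; returns a dict with "pixels" (384x512x3 uint8, red, green, blue), "fx", "fy", "cx", "cy" (pixels), "dist" ([k1, k2, p1, p2, k3] as OpenCV has them; the pictures are not rectified), "pose" (4x4, takes a point from camera to world coordinates). Camera axes: x right, y down, z forward; pixel columns grow to the right and rows downward; lengths in mm; the calibration is good to about 2 mm. A picture is of the moment at which its call begins. There is no depth.
- r.sign_off(): hands the job in; it is judged then, once.
The state is a dict: "clock": time; "qpos": joint angles; "qvel": joint speeds; "joint_efforts": joint torques, N m; "eef_pos": TCP position; "tcp_rot": TCP orientation; "contact_force": force on the tool from outside, world axes, zero at the start; "wrist_torque": the same for the moment, N m; "opening": opening from 0.0 (shut) to 1.0 (fully open); "grasp_force": force on a finger pad.
Only numpy, scipy, OpenCV 4.12 (cv2) and the standard library are available. Lean on these libraries where they do the work, as an engineer would, in place of code of your own. Each camera call takes 0.05 s, during which the arm holds its last target. There are 200 camera calls.

## Working session

There is one attempt and no reset: what is moved stays moved. The work goes in short steps, Python scripts to look and compute and a tool call to move; the robot and the scene stay as the last step left them, time stands still between calls to the robot, and variables do not carry over. Pictures are saved under pics/ and viewed, at most 12 in all, crops included, and the job is handed in when it is done.

Besides the shell and the picture viewer there is one more tool, called after "Call:" as a command line: name --argument value ..., lists and objects as JSON in quotes. play_rows: Moves the arm, as the interface text tells. Its arguments: {"type":"object","properties":{"rows":{"type":"array"},"force":{"type":"number"}},"required":["rows"]}

```bash
mkdir -p pics; python3 - <<'E'
from rig import r
import cv2,numpy as np
s=r.sense();print({k:np.round(v,3).tolist() for k,v in s.items()})
for n in("side","top"):
    f=r.grab_frame(n);cv2.imwrite(f"pics/{n}0.png",f["pixels"][:,:,::-1])
    print(n,f["fx"],f["fy"],f["cx"],f["cy"],f["dist"],np.round(f["pose"],4).tolist())
E
```

```text
{'clock': 0.0, 'qpos': [-1.268, 0.354, 1.634, 0.0, 1.155, -0.002], 'qvel': [0.001, -0.001, 0.0, -0.001, 0.001, 0.0], 'joint_efforts': [0.001, -60.525, -34.206, 0.0, 0.01, -0.0], 'eef_pos': [187.432, -595.732, 230.533], 'tcp_rot': [-3.14, -0.0, 0.305], 'contact_force': [0.692, -0.092, -0.245], 'wrist_torque': [0.007, -0.067, 0.015], 'grasp_force': 0.0, 'opening': 0.998}
side 373.48990391250067 373.48990391250067 259.1287919166003 191.97425815407462 [-0.07802041  0.          0.          0.          0.        ] [[-0.9997, -0.0122, 0.0206, 551.1203], [-0.0239, 0.5675, -0.823, 758.6076], [-0.0016, -0.8233, -0.5677, 611.1094], [0.0, 0.0, 0.0, 1.0]]
top 417.3040128762673 417.3040128762673 254.5540898567787 188.96619232949865 [-0.01244856  0.          0.          0.          0.        ] [[-0.0015, -0.9837, 0.1799, 337.1204], [-1.0, 0.002, 0.0027, -31.7228], [-0.003, -0.1799, -0.9837, 1134.1876], [0.0, 0.0, 0.0, 1.0]]
```

View pics/side0.png

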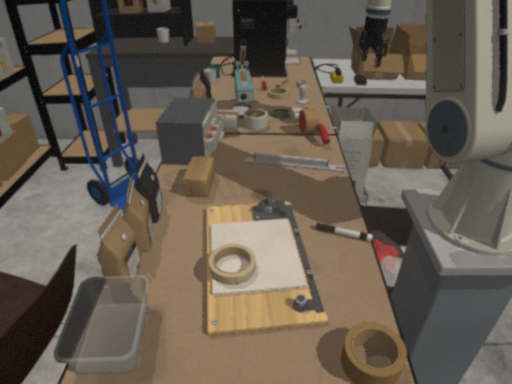

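View pics/top0.png

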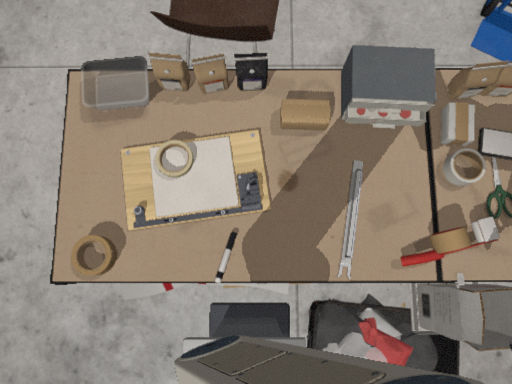

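The top view shows the bar from about (358,162) to its fork at (345,275), the post near (139,211), the catch near (248,188) and the roll at (173,158). I'll take closer crops to get exact pixels.

```bash
cat > h.py <<'E'
import cv2,numpy as np
from rig import r
def ray(f,uv):
    K=np.array([[f["fx"],0,f["cx"]],[0,f["fy"],f["cy"]],[0,0,1.]])
    p=cv2.undistortPoints(np.array(uv,float).reshape(-1,1,2),K,np.array(f["dist"],float)).reshape(-1,2)
    P=np.array(f["pose"]);d=np.c_[p,np.ones(len(p))]@P[:3,:3].T
    return P[:3,3],d/np.linalg.norm(d,axis=1)[:,None]
def plane(f,uv,z):
    o,d=ray(f,uv);return o+d*((z-o[2])/d[:,2])[:,None]
def tri(f,a,g,b):
    (o,d),(p,e)=ray(f,a),ray(g,b);out=[]
    for x,y in zip(d,e):
        t=np.linalg.lstsq(np.c_[x,-y],p-o,rcond=None)[0]
        A,B=o+t[0]*x,p+t[1]*y;out.append(np.r_[(A+B)/2,np.linalg.norm(A-B)])
    return np.array(out)
def proj(f,X):
    P=np.linalg.inv(f["pose"]);K=np.array([[f["fx"],0,f["cx"]],[0,f["fy"],f["cy"]],[0,0,1.]])
    return cv2.projectPoints(np.array(X,float).reshape(-1,1,3),cv2.Rodrigues(P[:3,:3])[0],P[:3,3],K,np.array(f["dist"],float))[0].reshape(-1,2)
def crop(im,x0,y0,x1,y1,k):
    c=cv2.resize(im[y0:y1,x0:x1],None,fx=k,fy=k,interpolation=cv2.INTER_CUBIC).copy()
    for u in range((x0+9)//10*10,x1,10):cv2.line(c,((u-x0)*k,0),((u-x0)*k,8 if u%50 else 20),(0,0,255),1)
    for v in range((y0+9)//10*10,y1,10):cv2.line(c,(0,(v-y0)*k),(8 if v%50 else 20,(v-y0)*k),(0,0,255),1)
    return c
E
python3 - <<'E'
from h import *
t=cv2.imread("pics/top0.png");s=cv2.imread("pics/side0.png")
cv2.imwrite("pics/a.png",crop(t,110,120,280,240,4))
A=crop(t,325,150,375,285,4);B=crop(s,240,145,350,180,5)
C=np.zeros((540,760,3),np.uint8);C[:540,:200]=A;C[:175,205:755]=B
D=crop(s,200,195,335,335,1);C[180:180+350,205:205+338]=cv2.resize(s[195:335,200:335],(338,350),interpolation=cv2.INTER_CUBIC)
cv2.imwrite("pics/b.png",C)
E
```

```text
(no output)
```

View pics/a.png

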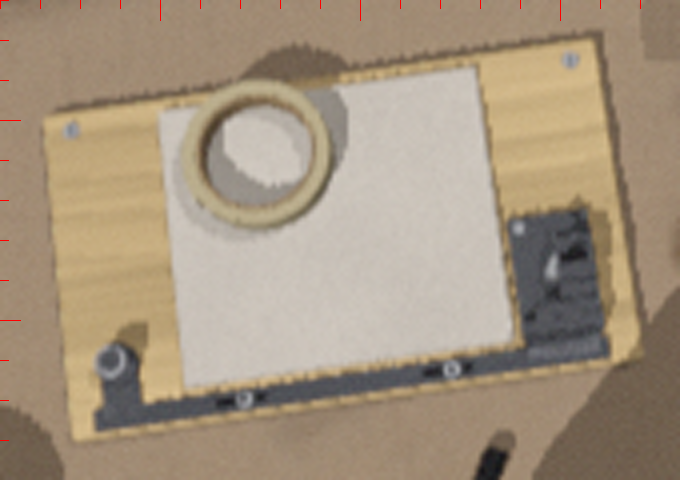

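View pics/b.png

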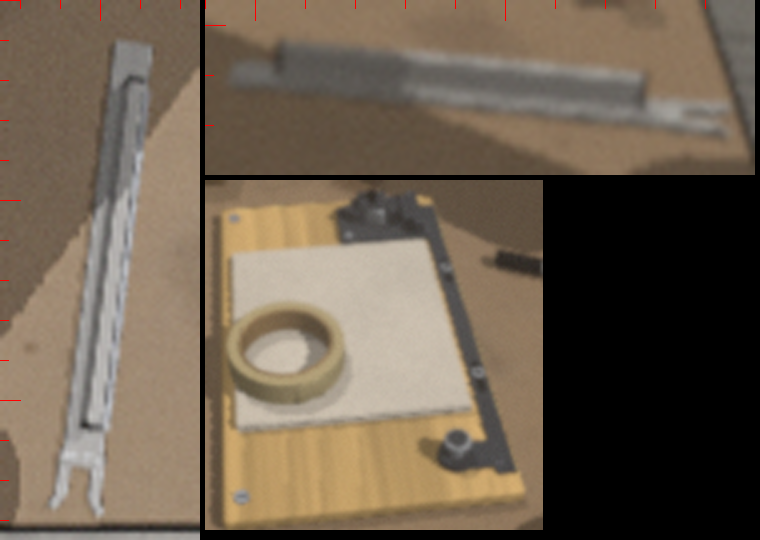

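```bash
python3 - <<'E'
from h import *
np.set_printoptions(precision=1,suppress=True)
t=r.grab_frame("top");s=r.grab_frame("side")
a=lambda l:[(110+x/4,120+y/4) for x,y in l]
b=lambda l:[(325+x/4,150+y/4) for x,y in l]
c=lambda l:[(240+(x-205)/5,145+y/5) for x,y in l]
d=lambda l:[(200+(x-205)/2.5,195+(y-180)/2.5) for x,y in l]
bc=plane(t,a([(43,115),(600,37),(642,357),(73,438)]),15);print("board",bc)
print("sheets",plane(t,a([(160,112),(477,67),(512,345),(185,387)]),23))
print("post top",plane(t,a([(112,360)]),41),plane(s,d([(458,438)]),41),tri(t,a([(112,360)]),s,d([(458,438)])))
print("roll",plane(t,a([(256,153)]),47))
fe=plane(t,b([(115,42),(152,45)]),6);fk=plane(t,b([(50,507),(102,515)]),6)
print("free",fe,"fork",fk)
print("side free",plane(s,c([(232,62),(232,86)]),6),"fork",plane(s,c([(727,105),(722,133)]),6))
print("tri free",tri(t,b([(115,42),(152,45)]),s,c([(232,86),(232,62)])),"tri fork",tri(t,b([(50,507),(102,515)]),s,c([(722,133),(727,105)])))
print("rib top ends T",plane(t,b([(138,78),(100,424)]),29),"S",plane(s,c([(282,43),(643,73)]),29))
print("tri",tri(t,b([(138,78),(100,424)]),s,c([(282,43),(643,73)])))
E
```

```text
board [[656.2 343.4  15. ]
 [711.7 -44.2  15. ]
 [485.9 -71.7  15. ]
 [431.8 310.5  15. ]]
sheets [[655.8 259.8  23. ]
 [687.5  41.2  23. ]
 [493.2  15.8  23. ]
 [465.2 234.7  23. ]]
post top [[481.1 279.4  41. ]] [[482.7 288.2  41. ]] [[482.  281.7  33.1   0.3]]
roll [[620.3 187.6  47. ]]
free [[ 623.4 -304.9    6. ]
 [ 621.2 -330.5    6. ]] fork [[ 306.7 -247.9    6. ]
 [ 301.4 -282.2    6. ]]
side free [[ 623.1 -318.7    6. ]
 [ 621.4 -287.1    6. ]] fork [[ 304.7 -270.4    6. ]
 [ 313.6 -236.     6. ]]
tri free [[ 624.4 -307.3   -5.1    3.5]
 [ 623.7 -332.7   -2.     0.9]] tri fork [[ 308.3 -250.1   -2.9    3.7]
 [ 301.3 -284.    -2.     0.3]]
rib top ends T [[ 592.4 -313.8   29. ]
 [ 360.4 -278.2   29. ]] S [[ 589.5 -303.4   29. ]
 [ 360.8 -269.6   29. ]]
tri [[ 591.7 -315.    23.2    3.9]
 [ 359.8 -279.2   23.7    1.5]]
```

The bar's mid-length is near (475,-295) with yaw about -9°. Its measured length is 323 mm against 324 expected. The board line runs at -82°, with the post near (481,280). I'll move above the bar and turn the tool there.

Call:
play_rows --rows '[{"dp": [0.76,-0.42,0.27],"turn": [0,0,0],"fingers": 0},{"dp": [0.76,-0.42,0.27],"turn": [0,0,0],"fingers": 0},{"dp": [0.76,-0.42,0.27],"turn": [0,0,0],"fingers": 0},{"dp": [0.76,-0.42,0.27],"turn": [0,0,0],"fingers": 0},{"dp": [0.76,-0.42,0.27],"turn": [0,0,0],"fingers": 0}]'

```text
clock: 0.62
eef_pos: [308.1, -469.1, 176.8]
tcp_rot: [3.142, -0.0, 0.304]
contact_force: [1.1, -0.3, 0.4]
opening: 1.0
grasp_force: 0.0
```

Call:
play_rows --rows '[{"dp": [0.76,-0.42,0.27],"turn": [0,0,0],"fingers": 0},{"dp": [0.76,-0.42,0.27],"turn": [0,0,0],"fingers": 0},{"dp": [0.76,-0.42,0.27],"turn": [0,0,0],"fingers": 0},{"dp": [0.76,-0.42,0.27],"turn": [0,0,0],"fingers": 0},{"dp": [0.76,-0.42,0.27],"turn": [0,0,0],"fingers": 0}]'

```text
clock: 1.03
eef_pos: [428.1, -343.3, 122.8]
tcp_rot: [3.141, -0.0, 0.305]
contact_force: [0.1, -0.6, -0.4]
opening: 1.006
grasp_force: 0.0
```

Call:
play_rows --rows '[{"dp": [0.76,-0.42,0.27],"turn": [0,0,0],"fingers": 0},{"dp": [0.76,-0.42,0.27],"turn": [0,0,0],"fingers": 0},{"dp": [0,0,0],"turn": [0,0,-1],"fingers": 0},{"dp": [0,0,0],"turn": [0,0,-1],"fingers": 0},{"dp": [0,0,0],"turn": [0,0,-1],"fingers": 0}]'

```text
clock: 1.45
eef_pos: [475.4, -293.5, 101.2]
tcp_rot: [-3.141, 0.0, 0.626]
contact_force: [-0.2, 0.2, -0.8]
opening: 1.0
grasp_force: 0.0
```

Call:
play_rows --rows '[{"dp": [0,0,0],"turn": [0,0,-1],"fingers": 0},{"dp": [0,0,0],"turn": [0,0,-1],"fingers": 0},{"dp": [0,0,0],"turn": [0,0,-1],"fingers": 0},{"dp": [0,0,0],"turn": [0,0,-1],"fingers": 0},{"dp": [0,0,0],"turn": [0,0,-1],"fingers": 0}]'

```text
clock: 1.87
eef_pos: [475.0, -294.4, 101.6]
tcp_rot: [-3.141, -0.0, 1.148]
contact_force: [-0.2, -0.2, 0.6]
opening: 0.998
grasp_force: 0.0
```

Call:
play_rows --rows '[{"dp": [0,0,0],"turn": [0,0,-1],"fingers": 0},{"dp": [0,0,0],"turn": [0,0,-1],"fingers": 0},{"dp": [0,0,0],"turn": [0,0,-1],"fingers": 0},{"dp": [0,0,0],"turn": [0,0,-1],"fingers": 0},{"dp": [0,0,0],"turn": [0,0,-1],"fingers": 0}]'

```text
clock: 2.28
eef_pos: [475.0, -294.4, 101.6]
tcp_rot: [-3.141, -0.0, 1.671]
contact_force: [-0.5, 0.5, 0.6]
opening: 0.998
grasp_force: 0.0
```

Call:
play_rows --rows '[{"dp": [0,0,0],"turn": [0,0,-1],"fingers": 0},{"dp": [0,0,0],"turn": [0,0,-1],"fingers": 0},{"dp": [0,0,0],"turn": [0,0,-1],"fingers": 0},{"dp": [0,0,0],"turn": [0,0,-1],"fingers": 0},{"dp": [0,0,0],"turn": [0,0,-1],"fingers": 0}]'

```text
clock: 2.7
eef_pos: [475.0, -294.3, 101.6]
tcp_rot: [-3.142, -0.0, 2.195]
contact_force: [-0.5, -0.1, 0.3]
opening: 0.999
grasp_force: 0.0
```

Call:
play_rows --rows '[{"dp": [0,0,0],"turn": [0,0,-1],"fingers": 0},{"dp": [0,0,0],"turn": [0,0,-1],"fingers": 0},{"dp": [0,0,0],"turn": [0,0,-1],"fingers": 0},{"dp": [0,0,0],"turn": [0,0,-1],"fingers": 0},{"dp": [0,0,0],"turn": [0,0,-1],"fingers": 0}]'

```text
clock: 3.12
eef_pos: [475.0, -294.4, 101.6]
tcp_rot: [3.142, -0.0, 2.719]
contact_force: [0.1, 0.3, 0.5]
opening: 0.997
grasp_force: 0.0
```

Call:
play_rows --rows '[{"dp": [0,0,0],"turn": [0,0,-1],"fingers": 0},{"dp": [0,0,0],"turn": [0,0,-1],"fingers": 0},{"dp": [0,0,0],"turn": [0,0,-0.6],"fingers": 0},{"dp": [0,0,0],"turn": [0,0,0],"fingers": 0},{"dp": [0,0,0],"turn": [0,0,0],"fingers": 0}]'

```text
clock: 3.53
eef_pos: [475.0, -294.4, 101.6]
tcp_rot: [3.142, -0.0, 2.983]
contact_force: [-0.7, -0.5, 0.6]
opening: 1.0
grasp_force: 0.0
```

Call:
play_rows --rows '[{"dp": [0,0,0.5],"turn": [0,0,0],"fingers": 0},{"dp": [0,0,0.5],"turn": [0,0,0],"fingers": 0},{"dp": [0,0,0.5],"turn": [0,0,0],"fingers": 0},{"dp": [0,0,0],"turn": [0,0,0],"fingers": 0}]'

```text
clock: 3.87
eef_pos: [473.0, -293.1, 38.6]
tcp_rot: [3.14, -0.005, 2.983]
contact_force: [-0.8, 1.3, -0.5]
opening: 1.001
grasp_force: 0.0
```

```bash
python3 - <<'E'
from h import *
t=r.grab_frame("top");s=r.grab_frame("side");p=r.sense()["eef_pos"];print(p)
A=crop(t["pixels"][:,:,::-1],305,140,400,290,4);B=crop(s["pixels"][:,:,::-1],230,100,350,190,3)
for f,X,Y,k,C in((t,305,140,4,A),(s,230,100,3,B)):
    for q in([*p],[475,-295,29]):
        u=proj(f,q)[0];print(u);cv2.circle(C,(int((u[0]-X)*k),int((u[1]-Y)*k)),4,(0,255,0),1)
C=np.zeros((600,800,3),np.uint8);C[:A.shape[0],:A.shape[1]]=A;C[:B.shape[0],400:400+B.shape[1]]=B
cv2.imwrite("pics/c.png",C)
E
```

```text
[ 474.65930239 -294.16607895   41.43692609]
[355.28680774 212.00533019]
[354.50001711 212.46364523]
[291.29262498 151.94330116]
[290.99520208 155.24099433]
```

View pics/c.png

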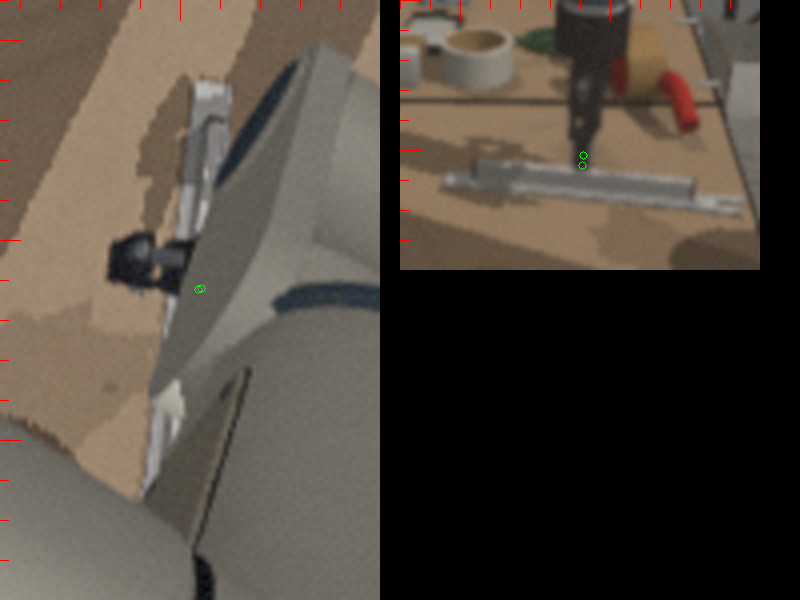

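The side view shows the fingers straddling the rib near its middle, with the TCP projecting at about (291,152). I'll lower and grip.

Call:
play_rows --rows '[{"dp": [0,0,0.3],"turn": [0,0,0],"fingers": 0},{"dp": [0,0,0.3],"turn": [0,0,0],"fingers": 0},{"dp": [0,0,0.22],"turn": [0,0,0],"fingers": 0},{"dp": [0,0,0],"turn": [0,0,0],"fingers": 0},{"dp": [0,0,0],"turn": [0,0,0],"fingers": 0.5}]' --force 50

```text
clock: 4.38
eef_pos: [474.6, -294.1, 8.2]
tcp_rot: [3.141, -0.001, 2.985]
contact_force: [0.7, 0.3, 0.3]
opening: 0.885
grasp_force: 0.0
```

Call:
play_rows --rows '[{"dp": [0,0,0],"turn": [0,0,0],"fingers": 0.7},{"dp": [0,0,0],"turn": [0,0,0],"fingers": 0.8},{"dp": [0,0,0],"turn": [0,0,0],"fingers": 0.9},{"dp": [0,0,0],"turn": [0,0,0],"fingers": 1},{"dp": [0,0,0],"turn": [0,0,0],"fingers": 1}]'

```text
clock: 4.8
eef_pos: [475.2, -294.4, 9.2]
tcp_rot: [-3.142, 0.0, 2.985]
contact_force: [0.2, 1.7, 0.4]
opening: 0.146
grasp_force: 0.0
```

Call:
play_rows --rows '[{"dp": [0,0,0],"turn": [0,0,0],"fingers": 1},{"dp": [0,0,0],"turn": [0,0,0],"fingers": 1},{"dp": [0,0,0],"turn": [0,0,0],"fingers": 1},{"dp": [0,0,0],"turn": [0,0,0],"fingers": 1},{"dp": [0,0,0],"turn": [0,0,0],"fingers": 1}]'

```text
clock: 5.22
eef_pos: [475.3, -294.5, 9.3]
tcp_rot: [-3.141, 0.001, 2.986]
contact_force: [-0.3, 1.3, 5.4]
opening: 0.103
grasp_force: 50.1
```

Call:
play_rows --rows '[{"dp": [0,0,-0.3],"turn": [0,0,0],"fingers": 1},{"dp": [0,0,-0.6],"turn": [0,0,0],"fingers": 1},{"dp": [0,0,-0.8],"turn": [0,0,0],"fingers": 1},{"dp": [0,0,-0.8],"turn": [0,0,0],"fingers": 1},{"dp": [0,0,-0.3],"turn": [0,0,0],"fingers": 1}]' --force 60

```text
clock: 5.63
eef_pos: [476.5, -295.4, 125.1]
tcp_rot: [-3.14, 0.004, 2.986]
contact_force: [1.1, -1.0, -2.8]
opening: 0.097
grasp_force: 58.8
```

Call:
play_rows --rows '[{"dp": [0,0,0],"turn": [0,0,0.5],"fingers": 1},{"dp": [0,0,0],"turn": [0,0,1],"fingers": 1},{"dp": [0,0,0],"turn": [0,0,1],"fingers": 1},{"dp": [0,0,0],"turn": [0,0,1],"fingers": 1},{"dp": [0,0,0],"turn": [0,0,1],"fingers": 1}]'

```text
clock: 6.05
eef_pos: [474.5, -294.1, 120.5]
tcp_rot: [-3.141, -0.001, 2.509]
contact_force: [0.3, -0.0, -3.5]
opening: 0.101
grasp_force: 58.7
```

Call:
play_rows --rows '[{"dp": [0,0,0],"turn": [0,0,1],"fingers": 1},{"dp": [0,0,0],"turn": [0,0,1],"fingers": 1},{"dp": [0,0,0],"turn": [0,0,1],"fingers": 1},{"dp": [0,0,0],"turn": [0,0,1],"fingers": 1},{"dp": [0,0,0],"turn": [0,0,0.85],"fingers": 1}]'

```text
clock: 6.47
eef_pos: [474.5, -294.1, 120.3]
tcp_rot: [-3.141, -0.001, 2.001]
contact_force: [-0.6, -0.0, -2.4]
opening: 0.105
grasp_force: 58.7
```

Call:
play_rows --rows '[{"dp": [0.57,0.44,0],"turn": [0,0,0],"fingers": 1},{"dp": [0.57,0.44,0],"turn": [0,0,0],"fingers": 1},{"dp": [0.57,0.44,0],"turn": [0,0,0],"fingers": 1},{"dp": [0.57,0.44,0],"turn": [0,0,0],"fingers": 1},{"dp": [0.57,0.44,0],"turn": [0,0,0],"fingers": 1}]'

```text
clock: 6.88
eef_pos: [506.2, -152.6, 120.4]
tcp_rot: [-3.141, -0.001, 2.006]
contact_force: [-0.1, -0.3, -3.0]
opening: 0.101
grasp_force: 58.9
```

Call:
play_rows --rows '[{"dp": [0.57,0.44,0],"turn": [0,0,0],"fingers": 1},{"dp": [0.57,0.44,0],"turn": [0,0,0],"fingers": 1},{"dp": [0.57,0.44,0],"turn": [0,0,0],"fingers": 1},{"dp": [0.57,0.44,0],"turn": [0,0,0],"fingers": 1},{"dp": [0.57,0.44,0],"turn": [0,0,0],"fingers": 1}]'

```text
clock: 7.3
eef_pos: [537.9, -12.0, 120.5]
tcp_rot: [-3.141, -0.0, 2.007]
contact_force: [0.1, -0.1, -2.6]
opening: 0.103
grasp_force: 58.9
```

Call:
play_rows --rows '[{"dp": [0.57,0.44,0],"turn": [0,0,0],"fingers": 1},{"dp": [0.57,0.44,0],"turn": [0,0,0],"fingers": 1},{"dp": [0.57,0.44,0],"turn": [0,0,0],"fingers": 1},{"dp": [0.47,0.36,0],"turn": [0,0,0],"fingers": 1},{"dp": [0,0,0],"turn": [0,0,0],"fingers": 1}]'

```text
clock: 7.72
eef_pos: [563.1, 97.7, 120.6]
tcp_rot: [3.14, -0.001, 2.009]
contact_force: [0.5, 0.2, -2.8]
opening: 0.101
grasp_force: 58.9
```

```bash
python3 - <<'E'
from h import *
t=r.grab_frame("top");s=r.grab_frame("side");q=r.sense();p=np.array(q["eef_pos"]);print(p,q["tcp_rot"],q["contact_force"],q["opening"],q["clock"])
cv2.imwrite("pics/t1.png",t["pixels"][:,:,::-1]);cv2.imwrite("pics/s1.png",s["pixels"][:,:,::-1])
A=crop(t["pixels"][:,:,::-1],110,110,280,250,3);B=crop(s["pixels"][:,:,::-1],190,120,350,340,2)
yaw=q["tcp_rot"][2]-np.pi;d=np.array([np.cos(yaw),np.sin(yaw),0]);o=p-[0,0,9.3]
pts=[o+d*150,o-d*150,o-d*174,np.array([481,280,41.])]
for f,X,Y,k,C in((t,110,110,3,A),(s,190,120,2,B)):
    for x in pts:
        u=proj(f,x)[0];cv2.circle(C,(int((u[0]-X)*k),int((u[1]-Y)*k)),3,(0,255,0),1)
C=np.zeros((450,850-50,3),np.uint8);A=A[:, :470];C[:A.shape[0],:470]=A;C[:B.shape[0],475:475+B.shape[1]]=B
cv2.imwrite("pics/d.png",C)
E
```

```text
[561.93137113  94.61002843 120.30276731] [-3.14042049e+00 -1.52510661e-04  2.00849167e+00] [-0.93459427  0.143095   -2.83079834] 0.09830859350248315 7.8167
```

View pics/d.png

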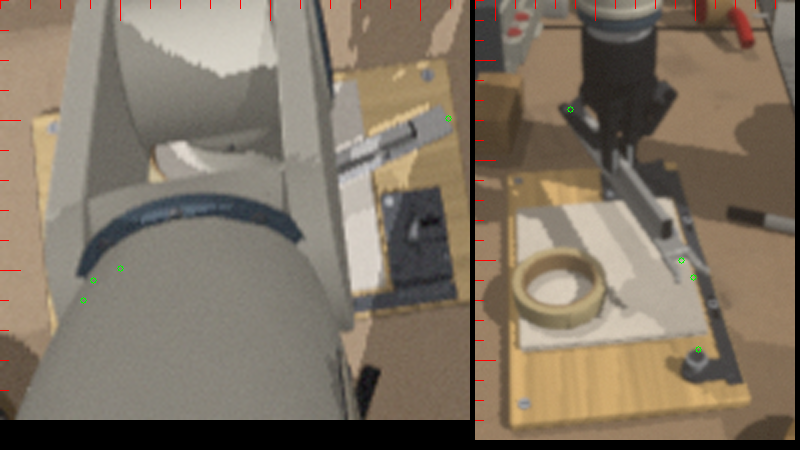

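The side view shows the fork tips at about (300,258) in full-image pixels, as predicted. The post head appears about 2.5 px lower than its top-view estimate. I'll lower to just above head height and compare the fork and the post there.

Call:
play_rows --rows '[{"dp": [0,0,0.5],"turn": [0,0,0],"fingers": 1},{"dp": [0,0,0.6],"turn": [0,0,0],"fingers": 1},{"dp": [0,0,0.4],"turn": [0,0,0],"fingers": 1},{"dp": [0,0,0],"turn": [0,0,0],"fingers": 1},{"dp": [0,0,0],"turn": [0,0,0],"fingers": 1}]'

```text
clock: 8.23
eef_pos: [561.4, 92.8, 60.2]
tcp_rot: [-3.139, -0.001, 2.006]
contact_force: [-0.1, 0.2, -2.2]
opening: 0.099
grasp_force: 58.8
```

```bash
cat > look.py <<'E'
from h import *
import sys
n=sys.argv[1]
t=r.grab_frame("top");s=r.grab_frame("side");q=r.sense();p=np.array(q["eef_pos"]);print(p,q["tcp_rot"],q["contact_force"],q["opening"],q["clock"])
T=t["pixels"][:,:,::-1];S=s["pixels"][:,:,::-1]
cv2.imwrite(f"pics/t{n}.png",T);cv2.imwrite(f"pics/s{n}.png",S)
yaw=q["tcp_rot"][2]-np.pi;d=np.array([np.cos(yaw),np.sin(yaw),0]);e=np.array([-d[1],d[0],0]);o=p-[0,0,3.3]
A=crop(T,200,125,270,195,5);B=crop(S,260,210,330,320,5)
pts=[o+d*150+e*13,o+d*150-e*13,o-d*174+13*e,o-d*174-e*13,np.array([481,280,41.])]
for f,X,Y,k,C in((t,200,125,5,A),(s,260,210,5,B)):
    for x in pts:
        u=proj(f,x)[0];cv2.circle(C,(int((u[0]-X)*k),int((u[1]-Y)*k)),3,(0,255,0),1)
C=np.zeros((560,720,3),np.uint8);C[:A.shape[0],:350]=A;C[:B.shape[0],360:360+350]=B
cv2.imwrite(f"pics/e{n}.png",C)
E
python3 look.py 2
```

```text
[563.03941989  93.43084682  61.76717509] [3.14072395e+00 3.12109333e-04 2.00575590e+00] [ 0.08887875  0.36516072 -3.01829802] 0.09863978205022969 8.3333
```

View pics/e2.png

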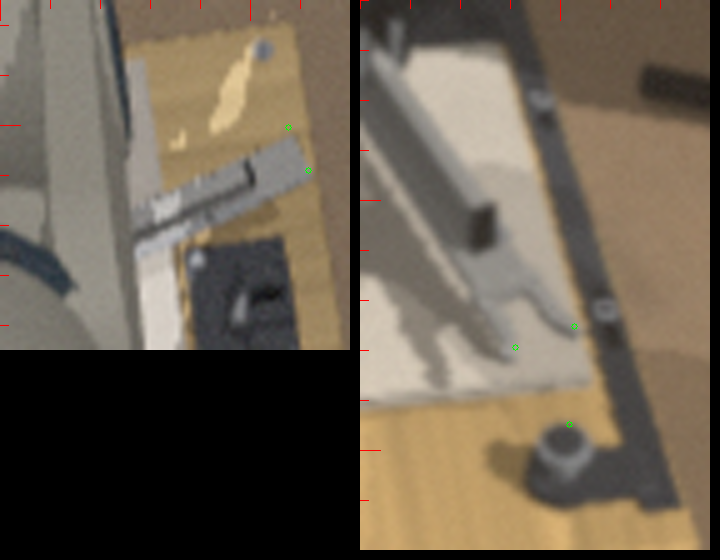

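The side view shows the fork tips at about (290,282) and (303,277), and the post head at (301,298). Relative to the fork, the post is about 7.5 mm to the bar's +y side and about 205 mm ahead of the tool. I'll shift sideways, lower to sheet level, and check the average height.

Call:
play_rows --rows '[{"dp": [0,0.19,0],"turn": [0,0,0],"fingers": 1},{"dp": [0,0,0.25],"turn": [0,0,0],"fingers": 1},{"dp": [0,0,0.25],"turn": [0,0,0],"fingers": 1},{"dp": [0,0,0.13],"turn": [0,0,0],"fingers": 1},{"dp": [0,0,0],"turn": [0,0,0],"fingers": 1}]'

```text
clock: 8.75
eef_pos: [568.0, 97.0, 33.9]
tcp_rot: [-3.139, -0.001, 2.007]
contact_force: [0.4, 0.3, -3.2]
opening: 0.101
grasp_force: 59.1
```

```bash
cat > st.py <<'E'
from h import *
import sys
P=[];F=[];Y=[]
for i in range(int(sys.argv[1]) if len(sys.argv)>1 else 6):
    r.grab_frame("side");q=r.sense();P.append(q["eef_pos"]);F.append(q["contact_force"]);Y.append(np.r_[q["tcp_rot"][1:],q["wrist_torque"]])
print(np.round(np.mean(P,0),2),np.round(np.std(P,0),2),"F",np.round(np.mean(F,0),2),np.round(np.std(F,0),1),"pitch yaw T",np.round(np.mean(Y,0),4),q["clock"])
E
python3 st.py 8; sed -i 's/o=p-\[0,0,3.3\]/o=p-[0,0,3.3]/' look.py; python3 look.py 3
```

```text
[569.26  97.19  35.56] [0.44 0.06 0.5 ] F [ 0.18 -0.11 -2.81] [0.7 0.7 0.4] pitch yaw T [-1.0000e-04  2.0066e+00 -1.6200e-02 -7.7000e-03  1.5200e-02] 9.15
[569.54275469  97.21134187  35.92722953] [3.14119723e+00 1.21941054e-04 2.00652001e+00] [ 0.14203109 -0.22721569 -2.99515735] 0.10065126391011671 9.25
```

View pics/e3.png

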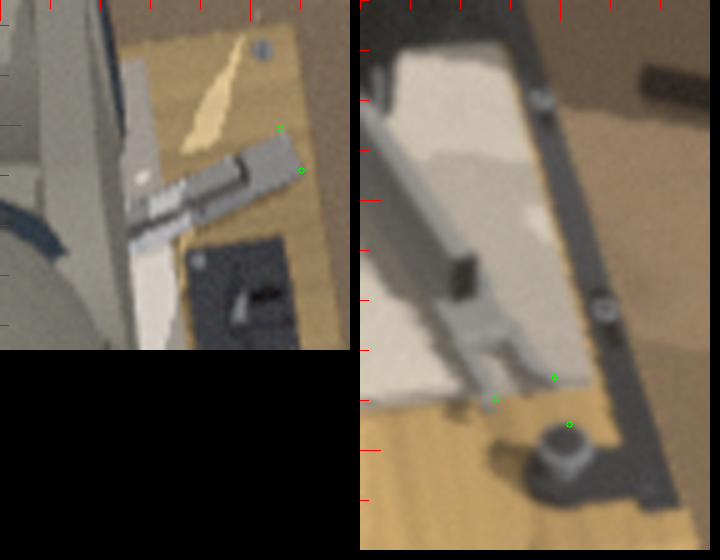

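The fork axis now points at the shank: the tip midpoint is at (292,289) and the post at (301,298), along the bar's direction. I'll slide in slowly, starting with 30 mm.

Call:
play_rows --rows '[{"dp": [0.15,0,0.025],"turn": [0,0,0],"fingers": 1},{"dp": [0.15,0,0],"turn": [0,0,0],"fingers": 1},{"dp": [0.15,0,0],"turn": [0,0,0],"fingers": 1},{"dp": [0.15,0,0],"turn": [0,0,0],"fingers": 1},{"dp": [0.15,0,0],"turn": [0,0,0],"fingers": 1}]'

```text
clock: 9.67
eef_pos: [556.3, 125.2, 34.7]
tcp_rot: [-3.141, -0.0, 2.007]
contact_force: [-0.3, 0.1, -3.2]
opening: 0.098
grasp_force: 59.1
```

```bash
python3 st.py 6
```

```text
[556.47 124.98  34.71] [0.36 0.54 0.04] F [ 0.16  0.04 -2.88] [0.5 0.6 0.6] pitch yaw T [-1.0000e-04  2.0072e+00 -5.7000e-03 -1.1400e-02 -3.6000e-03] 9.9667
```

Call:
play_rows --rows '[{"dp": [0.1,0,0],"turn": [0,0,0],"fingers": 1},{"dp": [0.1,0,0],"turn": [0,0,0],"fingers": 1},{"dp": [0.1,0,0],"turn": [0,0,0],"fingers": 1},{"dp": [0.1,0,0],"turn": [0,0,0],"fingers": 1},{"dp": [0,0,0],"turn": [0,0,0],"fingers": 1}]'

```text
clock: 10.38
eef_pos: [549.5, 139.6, 34.6]
tcp_rot: [-3.141, -0.0, 2.007]
contact_force: [-0.9, -0.7, -2.8]
opening: 0.1
grasp_force: 59.1
```

```bash
python3 st.py 6
```

```text
[549.95 139.01  34.69] [0.1  0.19 0.01] F [-0.02  0.1  -2.74] [0.4 0.8 0.3] pitch yaw T [ 0.0000e+00  2.0068e+00  5.7000e-03 -1.2300e-02  1.6000e-03] 10.6833
```

Call:
play_rows --rows '[{"dp": [0.04,0,0],"turn": [0,0,0],"fingers": 1},{"dp": [0.04,0,0],"turn": [0,0,0],"fingers": 1},{"dp": [0.04,0,0],"turn": [0,0,0],"fingers": 1},{"dp": [0.04,0,0],"turn": [0,0,0],"fingers": 1},{"dp": [0,0,0],"turn": [0,0,0],"fingers": 1}]'

```text
clock: 11.1
eef_pos: [547.1, 145.0, 34.7]
tcp_rot: [-3.141, -0.0, 2.007]
contact_force: [-1.0, 0.4, -3.7]
opening: 0.104
grasp_force: 59.1
```

```bash
python3 st.py 5
```

```text
[547.25 144.75  34.68] [0.05 0.07 0.  ] F [ 0.2  -0.05 -2.69] [0.6 0.7 0.5] pitch yaw T [ 0.0000e+00  2.0066e+00  3.0000e-04 -2.5000e-03 -0.0000e+00] 11.35
```

Call:
play_rows --rows '[{"dp": [0.025,0,0],"turn": [0,0,0],"fingers": 1},{"dp": [0.025,0,0],"turn": [0,0,0],"fingers": 1},{"dp": [0.025,0,0],"turn": [0,0,0],"fingers": 1},{"dp": [0,0,0],"turn": [0,0,0],"fingers": 1},{"dp": [0,0,0],"turn": [0,0,0],"fingers": 1}]'

```text
clock: 11.77
eef_pos: [546.0, 147.5, 34.7]
tcp_rot: [-3.142, 0.0, 2.007]
contact_force: [0.1, 0.2, -3.4]
opening: 0.098
grasp_force: 59.1
```

```bash
python3 st.py 4
```

```text
[546.02 147.42  34.69] [0.01 0.02 0.01] F [-0.29  0.25 -2.72] [0.2 0.5 0.2] pitch yaw T [ 0.      2.0065 -0.019  -0.0198 -0.0192] 11.9667
```

Call:
play_rows --rows '[{"dp": [0.025,0,0],"turn": [0,0,0],"fingers": 1},{"dp": [0.025,0,0],"turn": [0,0,0],"fingers": 1},{"dp": [0,0,0],"turn": [0,0,0],"fingers": 1},{"dp": [0,0,0],"turn": [0,0,0],"fingers": 1}]'

```text
clock: 12.3
eef_pos: [545.7, 148.7, 34.9]
tcp_rot: [3.141, 0.001, 2.007]
contact_force: [2.1, -4.8, -2.2]
opening: 0.106
grasp_force: 59.1
```

```bash
python3 st.py 4
```

```text
[545.66 148.68  34.84] [0.01 0.01 0.01] F [ 2.16 -4.87 -2.05] [0.3 0.8 0.5] pitch yaw T [ 1.100e-03  2.007e+00 -8.395e-01 -3.228e-01  3.850e-02] 12.5
```

The fork is home. The axial reaction is 5.3 N, and contact puts the post at (482.4,284.7), matching the estimate. I'll hold briefly, then swing about the post.

Call:
play_rows --rows '[{"dp": [0,0,0],"turn": [0,0,0],"fingers": 1},{"dp": [0,0,0],"turn": [0,0,0],"fingers": 1},{"dp": [0.0008,-0.0785,0],"turn": [0,0,0.2],"fingers": 1},{"dp": [0.0008,-0.0785,0],"turn": [0,0,0.2],"fingers": 1},{"dp": [0,0,0],"turn": [0,0,0],"fingers": 1}]'

```text
clock: 12.92
eef_pos: [539.3, 145.9, 34.8]
tcp_rot: [3.141, 0.001, 1.963]
contact_force: [3.2, -5.7, -2.0]
opening: 0.102
grasp_force: 59.1
```

```bash
python3 st.py 4
```

```text
[539.78 146.12  34.87] [0.06 0.02 0.01] F [ 2.53 -5.14 -2.03] [0.5 0.5 0.6] pitch yaw T [ 9.000e-04  1.964e+00 -8.651e-01 -4.080e-01 -1.240e-02] 13.1167
```

Call:
play_rows --rows '[{"dp": [0.0005,-0.0785,0],"turn": [0,0,0.2],"fingers": 1},{"dp": [0.0005,-0.0785,0],"turn": [0,0,0.2],"fingers": 1},{"dp": [0.0005,-0.0785,0],"turn": [0,0,0.2],"fingers": 1},{"dp": [0.0005,-0.0785,0],"turn": [0,0,0.2],"fingers": 1},{"dp": [0,0,0],"turn": [0,0,0],"fingers": 1}]'

```text
clock: 13.53
eef_pos: [527.7, 141.7, 34.8]
tcp_rot: [3.141, 0.001, 1.879]
contact_force: [3.3, -5.1, -3.4]
opening: 0.102
grasp_force: 59.1
```

```bash
python3 st.py 4
```

```text
[528.09 141.85  34.91] [0.05 0.02 0.01] F [ 2.55 -4.6  -2.3 ] [0.3 0.3 0.4] pitch yaw T [ 7.000e-04  1.880e+00 -8.264e-01 -4.267e-01 -1.245e-01] 13.7333
```

Call:
play_rows --rows '[{"dp": [0.0005,-0.0785,0.01],"turn": [0,0,0.2],"fingers": 1},{"dp": [0.0005,-0.0785,0.01],"turn": [0,0,0.2],"fingers": 1},{"dp": [0.0005,-0.0785,0],"turn": [0,0,0.2],"fingers": 1},{"dp": [0,0,0],"turn": [0,0,0],"fingers": 1}]'

```text
clock: 14.07
eef_pos: [519.7, 139.5, 34.5]
tcp_rot: [3.139, 0.001, 1.816]
contact_force: [3.4, -4.7, -1.2]
opening: 0.1
grasp_force: 59.4
```

```bash
python3 st.py 4;python3 - <<'E'
from h import *
S=r.grab_frame("side")["pixels"][:,:,::-1];T=r.grab_frame("top")["pixels"][:,:,::-1]
C=np.zeros((480,760,3),np.uint8);a=crop(S,240,190,330,310,4);b=crop(T,190,140,280,220,4);C[:480,:360]=a;C[:320,380:740]=b;cv2.imwrite("pics/g.png",C)
E
```

```text
[519.74 139.51  34.46] [0.02 0.01 0.02] F [ 3.2  -4.84 -0.64] [0.5 0.2 0.6] pitch yaw T [ 6.0000e-04  1.8174e+00 -6.3640e-01 -5.4220e-01 -9.4800e-02] 14.2667
```

View pics/g.png

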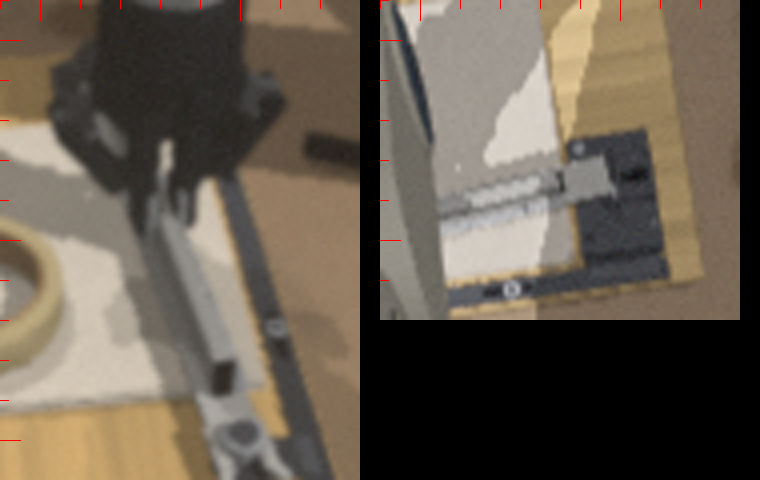

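The fork encircles the post at about (299,298) in the side view. The tongue is moving over the catch plate at about (247,185) in the top view. I'll continue in small steps.

Call:
play_rows --rows '[{"dp": [0.0005,-0.0785,0],"turn": [0,0,0.2],"fingers": 1},{"dp": [0.0005,-0.0785,0],"turn": [0,0,0.2],"fingers": 1},{"dp": [0,0,0],"turn": [0,0,0],"fingers": 1}]'

```text
clock: 14.62
eef_pos: [513.0, 137.9, 34.3]
tcp_rot: [3.14, 0.0, 1.774]
contact_force: [2.3, -4.7, -1.3]
opening: 0.1
grasp_force: 59.6
```

```bash
python3 st.py 3
```

```text
[512.96 137.91  34.26] [0.02 0.01 0.02] F [ 1.54 -4.89 -0.74] [0.3 0.7 0.3] pitch yaw T [ 4.0000e-04  1.7749e+00 -6.7030e-01 -2.8390e-01 -2.7430e-01] 14.7667
```

Call:
play_rows --rows '[{"dp": [0.0005,-0.0785,0],"turn": [0,0,0.2],"fingers": 1},{"dp": [0,0,0],"turn": [0,0,0],"fingers": 1},{"dp": [0,0,0],"turn": [0,0,0],"fingers": 1}]'

```text
clock: 15.02
eef_pos: [510.1, 137.4, 34.3]
tcp_rot: [3.14, 0.0, 1.754]
contact_force: [2.0, -5.6, -0.3]
opening: 0.097
grasp_force: 59.7
```

```bash
python3 st.py 3
```

```text
[510.16 137.36  34.33] [0.01 0.01 0.  ] F [ 2.35 -4.69 -0.65] [0.1 0.3 0.6] pitch yaw T [ 4.0000e-04  1.7542e+00 -6.5160e-01 -3.5310e-01 -2.2700e-01] 15.1667
```

Call:
play_rows --rows '[{"dp": [0.0003,-0.0785,0],"turn": [0,0,0.2],"fingers": 1},{"dp": [0,0,0],"turn": [0,0,0],"fingers": 1},{"dp": [0,0,0],"turn": [0,0,0],"fingers": 1}]'

```text
clock: 15.42
eef_pos: [507.1, 136.8, 34.4]
tcp_rot: [3.14, 0.0, 1.733]
contact_force: [2.9, -4.7, -0.3]
opening: 0.099
grasp_force: 59.7
```

```bash
python3 st.py 3
```

```text
[507.15 136.83  34.34] [0.01 0.01 0.01] F [ 2.09 -4.6  -0.4 ] [0.2 0.2 0.1] pitch yaw T [ 3.0000e-04  1.7333e+00 -6.4940e-01 -3.9560e-01 -2.0250e-01] 15.5667
```

Call:
play_rows --rows '[{"dp": [0,-0.0393,0],"turn": [0,0,0.1],"fingers": 1},{"dp": [0,-0.0393,0],"turn": [0,0,0.1],"fingers": 1},{"dp": [0,0,0],"turn": [0,0,0],"fingers": 1},{"dp": [0,0,0],"turn": [0,0,0],"fingers": 1}]'

```text
clock: 15.9
eef_pos: [503.9, 136.3, 34.2]
tcp_rot: [3.14, 0.0, 1.713]
contact_force: [2.0, -4.2, -2.5]
opening: 0.099
grasp_force: 59.5
```

```bash
python3 st.py 3
```

```text
[503.93 136.3   34.23] [0.02 0.01 0.01] F [ 2.36 -4.54 -1.33] [0.3 0.3 0.5] pitch yaw T [ 4.0000e-04  1.7129e+00 -7.1020e-01 -4.3140e-01  1.8000e-03] 16.05
```

Call:
play_rows --rows '[{"dp": [0,-0.0393,0],"turn": [0,0,0.1],"fingers": 1},{"dp": [0,0,0],"turn": [0,0,0],"fingers": 1},{"dp": [0,0,0],"turn": [0,0,0],"fingers": 1}]'

```text
clock: 16.3
eef_pos: [503.7, 136.3, 34.4]
tcp_rot: [3.137, 0.001, 1.703]
contact_force: [6.0, -3.9, -5.8]
opening: 0.1
grasp_force: 59.3
```

```bash
python3 st.py 3
```

```text
[503.7  136.27  34.39] [0.01 0.   0.  ] F [ 6.82 -4.31 -5.49] [0.5 0.3 0.2] pitch yaw T [ 5.0000e-04  1.7035e+00 -6.7840e-01 -1.1576e+00  3.9190e-01] 16.45
```

Lateral force has risen to 6.8 N, so the bar is on the front stop. I'll back off past neutral to see whether the bolt holds the bar.

Call:
play_rows --rows '[{"dp": [0,0.0393,0],"turn": [0,0,-0.1],"fingers": 1},{"dp": [0,0.03,0],"turn": [0,0,-0.08],"fingers": 1},{"dp": [0,0,0],"turn": [0,0,0],"fingers": 1},{"dp": [0,0,0],"turn": [0,0,0],"fingers": 1}]'

```text
clock: 16.78
eef_pos: [504.6, 136.4, 34.0]
tcp_rot: [3.141, 0.0, 1.721]
contact_force: [1.2, -5.1, -0.5]
opening: 0.104
grasp_force: 59.7
```

```bash
python3 st.py 3
```

```text
[504.55 136.36  34.03] [0.02 0.01 0.02] F [ 1.58 -5.48 -1.31] [0.6 0.2 0.4] pitch yaw T [ 4.0000e-04  1.7212e+00 -7.1860e-01 -2.4300e-01 -1.2860e-01] 16.9333
```

Call:
play_rows --rows '[{"dp": [0,0.04,0],"turn": [0,0,-0.1],"fingers": 1},{"dp": [0,0,0],"turn": [0,0,0],"fingers": 1},{"dp": [0,0,0],"turn": [0,0,0],"fingers": 1}]'

```text
clock: 17.18
eef_pos: [504.8, 136.4, 33.7]
tcp_rot: [-3.139, 0.0, 1.731]
contact_force: [-1.4, -5.4, -0.6]
opening: 0.099
grasp_force: 60.2
```

```bash
python3 st.py 3;python3 - <<'E'
from h import *
S=r.grab_frame("side")["pixels"][:,:,::-1];T=r.grab_frame("top")["pixels"][:,:,::-1]
C=np.zeros((600,800,3),np.uint8);a=crop(S,250,180,310,240,6);b=crop(T,215,150,275,215,6);C[:360,:360]=a;C[:390,380:740]=b;cv2.imwrite("pics/k.png",C)
E
```

```text
[504.81 136.4   33.74] [0.02 0.02 0.01] F [-1.56 -4.87 -0.19] [0.5 0.5 0.4] pitch yaw T [ 3.0000e-04  1.7307e+00 -7.7000e-01  3.2880e-01 -4.7930e-01] 17.3333
```

View pics/k.png

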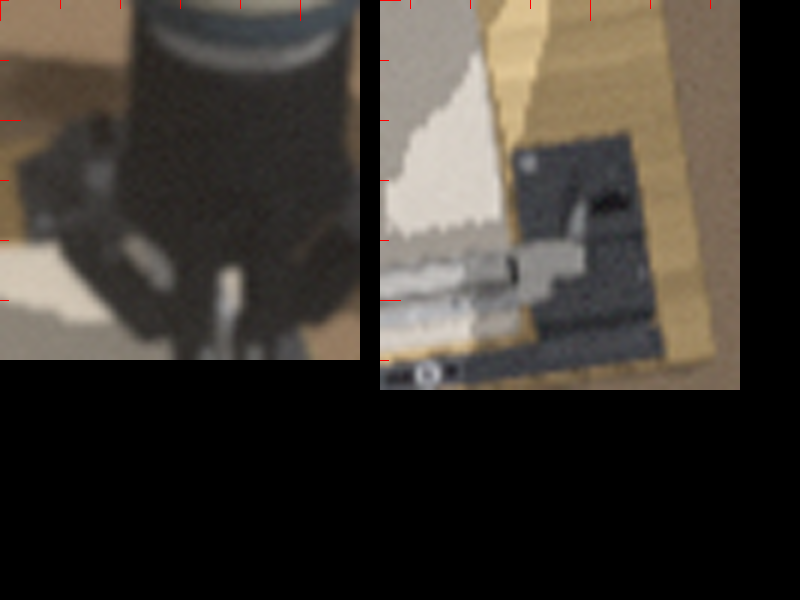

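The bar is held by the bolt. Lateral travel stopped and the force reversed, and the top view shows the bolt nose at about (248,186), just behind the tongue. I'll relax to neutral and release.

Call:
play_rows --rows '[{"dp": [-0.006,-0.05,0],"turn": [0,0,0.15],"fingers": 1},{"dp": [-0.006,0,0],"turn": [0,0,0],"fingers": 1},{"dp": [0,0,0],"turn": [0,0,0],"fingers": 1}]'

```text
clock: 17.68
eef_pos: [503.9, 136.2, 33.9]
tcp_rot: [-3.141, -0.0, 1.716]
contact_force: [-0.1, -3.4, -2.0]
opening: 0.106
grasp_force: 59.5
```

```bash
python3 st.py 3
```

```text
[503.95 136.19  33.86] [0.01 0.01 0.02] F [-0.14 -2.65 -2.63] [0.4 0.5 0.1] pitch yaw T [ 0.      1.7166 -0.3928 -0.0212 -0.0059] 17.8333
```

Call:
play_rows --rows '[{"dp": [0,0,0],"turn": [0,0,0],"fingers": 0.85},{"dp": [0,0,0],"turn": [0,0,0],"fingers": 0.75},{"dp": [0,0,0],"turn": [0,0,0],"fingers": 0.6},{"dp": [0,0,0],"turn": [0,0,0],"fingers": 0.5},{"dp": [0,0,0],"turn": [0,0,0],"fingers": 0.5}]'

```text
clock: 18.25
eef_pos: [504.2, 136.3, 34.0]
tcp_rot: [3.141, -0.0, 1.716]
contact_force: [-0.2, 0.1, 0.9]
opening: 0.501
grasp_force: 0.0
```

Call:
play_rows --rows '[{"dp": [0,0,-0.2],"turn": [0,0,0],"fingers": 0.5},{"dp": [0,0,-0.5],"turn": [0,0,0],"fingers": 0.5},{"dp": [0,0,-1],"turn": [0,0,0],"fingers": 0.5},{"dp": [0,0,-1],"turn": [0,0,0],"fingers": 0.5},{"dp": [0,0,-1],"turn": [0,0,0],"fingers": 0.5}]'

```text
clock: 18.67
eef_pos: [503.5, 136.0, 183.9]
tcp_rot: [-3.141, 0.0, 1.716]
contact_force: [0.5, 0.2, -0.0]
opening: 0.5
grasp_force: 0.0
```

Call:
play_rows --rows '[{"dp": [0,1,-0.3],"turn": [0,0,0],"fingers": 0.5},{"dp": [0,1,0],"turn": [0,0,0],"fingers": 0.5},{"dp": [0,1,0],"turn": [0,0,0],"fingers": 0.5},{"dp": [0,1,0],"turn": [0,0,0],"fingers": 0.5},{"dp": [0,0,0],"turn": [0,0,0],"fingers": 0.5}]'

```text
clock: 19.08
eef_pos: [668.6, 160.2, 194.4]
tcp_rot: [3.136, -0.0, 1.716]
contact_force: [-2.3, -0.9, 0.7]
opening: 0.502
grasp_force: 0.0
```

```bash
python3 st.py 3;python3 - <<'E'
from h import *
S=r.grab_frame("side")["pixels"][:,:,::-1];T=r.grab_frame("top")["pixels"][:,:,::-1]
C=np.zeros((600,800,3),np.uint8);a=crop(S,210,190,340,330,3);b=crop(T,130,140,270,220,3);c=crop(T,215,150,275,200,6);C[:420,:390]=a;C[:240,380:800]=b;C[245:545,400:760]=c;cv2.imwrite("pics/m.png",C)
E
```

```text
[663.3  159.43 193.62] [1.42 0.2  0.14] F [-0.2   0.2  -0.16] [0.4 0.5 0.2] pitch yaw T [-0.      1.7161 -0.0062 -0.0086 -0.0194] 19.2333
```

View pics/m.png

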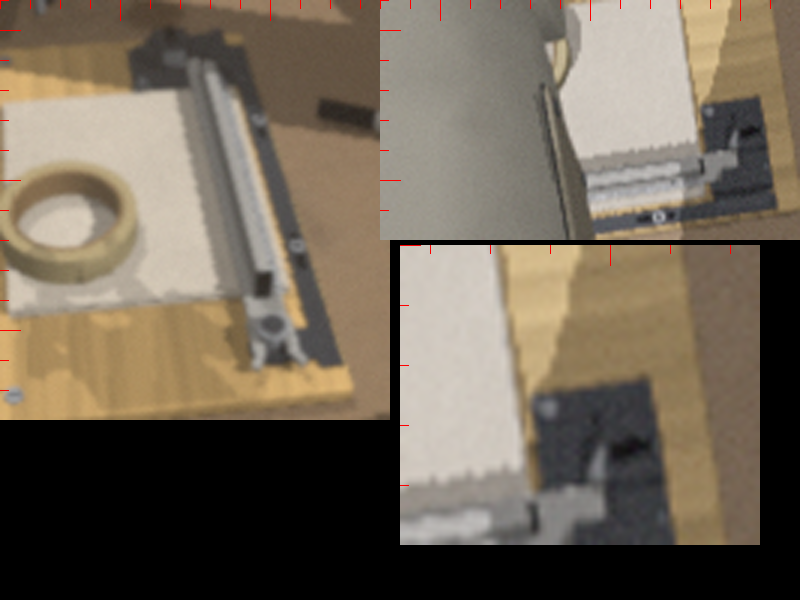

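The bar lies along the strip with its fork round the post at about (301,299) in the side view. The bolt nose stands out behind the tongue at about (248,186) in the top view, and the robot is clear, so I'll hand in.

```bash
python3 -c "
from rig import r
print(r.sign_off())"
```

```text
the job is handed in; nothing more can be done
None
```

I fitted the tear bar, with its fork home on the post and its free end snapped in behind the spring bolt. The job was handed in at about 19 s with the robot clear; the sign-off did not report a verdict.

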